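# Lock up the bench parts chest

### The arm

A 6-joint arm with a two-finger parallel gripper is mounted at the origin on the work surface. World frame = base frame: x ahead of the robot, y to its left, z up, the work surface at z = 0. Lengths are in mm, angles in rad, forces in N, time in s.
With the tool pointing down it reaches from about 400 to 825 mm from the base axis. Payload 7 kg.
Tool frame: the origin (TCP) lies at the very end of the fingers, on their centre line; the grasp point (between the pads) lies 19 mm behind it; z points along the fingers, y is the line along which they close (so a half turn about z gives the same grasp; the last joint's range is limited). The gripper opens to 88 mm and grips with 3 to 60 N. Pads are 19 mm wide; open, the fingers measure 130 mm over their backs; the gripper's body (78 mm by 193 mm) begins 47 mm behind the grasp point.
Start: joints at [-0.901, 0.359, 0.012, 0, -1.224, -0.288], TCP at [251.471, -626.384, 192.661] pointing down, gripper open.
Joint ranges: [-3.07, 3.07], [-1.43, 2.12], [-1.02, 1.25], [-3.03, 1.67], [-3.05, -0], [-3.03, 3.03]. Speed limits (rad/s): [2.39, 2.39, 3.01, 3.14, 3.14, 3.14].

### API

Orientations are given as a unit quaternion [x, y, z, w].
In Python, from plant import bot gives the robot as it stands. Calls block until the motion is done:
- bot.move_ptp(position, orientation): joint-space move of the TCP to a pose.
- bot.line_to(position, velocity=150, ori=None): straight line of the TCP; ori=None keeps the orientation; velocity is the mean speed in mm/s.
- bot.move_joints(angles): joint-space move.
- bot.move_gripper(opening, force=None): finger opening in mm; force is the grip in N (None keeps the last); returns when the fingers have stopped.
- bot.pause(seconds).
- bot.solve_ik(position, orientation): joint angles nearest the present ones, or None.
- bot.read_state(): the state.
- bot.camera(name): name is "scene" or "top" or "wrist"; returns the picture (480x640x3 uint8, red, green, blue); there is no depth.
- bot.get_calibration(name): a dict with "fx", "fy", "cx", "cy" (pixels), "view" (4x4, takes a point from world to camera coordinates); the wrist camera has in their place "T_tool_cam" (4x4, takes a point from camera to tool coordinates, whose origin is the TCP and whose axes are the flange's). Camera axes: x right, y up, looking along -z (the intrinsics and any distortion apply to the point x, -y, -z); pixel columns grow to the right and rows downward; lengths in mm; the calibration is good to about 2 mm. A picture is of the moment at which its call begins: read the wrist's pose just before it. get_calibration takes no time and is no camera call.
A pose or a line that the arm cannot do raises bot.Unreachable and nothing moves.
- bot.close_job(): hands the job in; it is judged then, once.
The state is a dict: "t": time; "joint_pos": joint angles; "qvel": joint speeds; "tau": joint torques, N m; "tcp_pos": TCP position; "eef_rot": TCP orientation; "contact_force": force on the tool from outside, world axes, zero at the start; "moment": the same for the moment, N m; "width": finger opening in mm; "finger_force": force on a finger pad.
Only numpy, scipy, OpenCV 4.12 (cv2) and the standard library are available. Lean on these libraries where they do the work, as an engineer would, in place of code of your own. Each camera call takes 0.05 s, during which the arm holds its last target. There are 200 camera calls.

### The job

Lock up the low parts chest on the bench: push both open blue drawers fully shut, and only then push the yellow locking bar along its ledge, from its parked end on the left to the right (as the robot faces the chest), as far as it goes, so that its two lugs stand in front of the drawers. Do not move or pick up the metal frame, the bottle, the steel block or the screwdriver.

Things in the scene. Friction and masses are not known exactly. Their poses are not given: they have to be found in the camera images.
- chest: Low grey steel parts chest, fixed, 240 deep (x), 392 wide (y). Origin: centre of underside, on the bench. Own -x is its front, facing the robot; +y its left seen from the robot. Front face at x -120; ledge along the front top edge 34 deep, 74 above bench; behind it the top is 102 high. Front, by own y: pillar 136..196, left drawer 6..136, pillar -54..6, right drawer -184..-54, frame to -196.
- drawer_left (a joint): How far the left blue drawer is out (m): 0 fully shut, flush with the chest's front, hard stop; grows as it comes out along the chest's -x, to 0.12. Friction 1.5 N plus 5 N per m/s, no spring, stays where left. Flat blue front 126 wide, 12 thick, from 10 to 66 above the bench, no handle; behind it an open tray, walls up to 52 above the bench.
- drawer_right (a joint): The same for the right blue drawer.
- left_front (a point): Point on the outer face of the left drawer's front, mid-width, 46 above the bench; moves with the drawer (shut: at own x -120, y 71 of the chest). Axes as the chest's: push along +x to shut.
- right_front (a point): The same for the right drawer (shut: at own x -120, y -119 of the chest).
- lock_bar (a joint): How far the yellow bar has slid (m) along the chest's -y (right, seen from the robot): 0 parked, 0.055 hard stop, locked. Friction 2 N plus 5 N per m/s, no spring, cannot lift off. 226 long (y), 28 deep, top 101 above bench, close before the raised top. At each end a lug 36 wide hangs 7 in front of the chest's face, down to 61 above bench: parked, before the pillars; locked, before the drawers.
- bar_end (a point): Centre of the bar's flat left end face (28 deep, 26 tall), 88 above the bench, 14 above the ledge, at own x -104 of the chest; moves with the bar (own y 192 parked, 137 locked). Axes as the chest's: push this face along -y. It is free from the left, above and in front.
- frame: Loose octagonal sheet-steel frame with a toothed upper edge, 119 across, 33 tall, lying on the bench. Origin: centre of its underside. Leave it alone.
- bottle: Loose clear bottle with white label and blue cap, 64 diameter, 180 tall, upright on the bench. Origin: centre of its underside. Leave it alone.
- block: Loose steel block 40 x 50 x 45 tall, on the bench in front of the chest's left. Origin: centre of its underside. Leave it alone.
- screwdriver: Loose screwdriver lying across the raised rear top of the chest, 190 long, square blue handle 26 wide and 24 tall (top 126 above the bench). Origin: on its underside, in the handle, 80 from the butt; blade to own +x. Leave it alone.

How it is judged (in metres and radians):
On the way, in this order (a step that is already met when the one before it is completed fails the run):
1. both drawers are fully shut (within 5 mm) while the locking bar is not yet across (value of joint each of drawer_left, drawer_right below 0.005 m and value of joint lock_bar below 0.03 m), for 0.2 s.
2. the locking bar is slid across to its locked end (last 6 mm) (value of joint lock_bar above 0.049 m), for 0.2 s.
At the end, for the whole second after the job is handed in: Both drawers are within 5 mm of fully shut, the locking bar is within 6 mm of its locked end, and the loose things are at rest (value of joint each of drawer_left, drawer_right below 0.005 m and value of joint lock_bar above 0.049 m and linear speed of each of frame, bottle, block, screwdriver below 0.02 m/s); the robot touches nothing.
It fails at once if the metal frame is moved by more than 20 mm, lifted or tipped (distance of frame from where it was at the start of the episode above 0.02 m or angle between frame's own z axis and vertical above 0.3 rad).
It fails at once if the bottle is moved by more than 20 mm, lifted or tipped (distance of bottle from where it was at the start of the episode above 0.02 m or angle between bottle's own z axis and vertical above 0.3 rad).
It fails at once if the steel block is moved by more than 20 mm, lifted or tipped (distance of block from where it was at the start of the episode above 0.02 m or angle between block's own z axis and vertical above 0.3 rad).
It fails at once if the screwdriver is moved by more than 20 mm, lifted or tipped (distance of screwdriver from where it was at the start of the episode above 0.02 m).
It also fails if it takes over 48 s, if anything falls off the work surface, if the arm or the gripper's body presses on something with over 40 N, if the wrist force passes 120 N, or if a joint passes its speed limit or range.

## Working session

There is one attempt and no reset: what is moved stays moved. The work goes in short steps, each a Python script; the robot and the scene stay as the last script left them, time stands still between calls to the robot, and variables do not carry over. Pictures are saved under pics/ and viewed, at most 10 in all, crops included, and the job is handed in when it is done.

```bash
mkdir -p pics
python3 - <<'E'
from plant import bot
import cv2
for n in("scene","top"):
    cv2.imwrite(f"pics/{n}0.png",bot.camera(n)[:,:,::-1]); print(n,bot.get_calibration(n))
s=bot.read_state();print(s['t'],s['eef_rot'],s['contact_force'],s['width'])
E
```

```text
scene {'fx': 514.9244359841849, 'fy': 514.9244359841849, 'cx': 315.64454079892255, 'cy': 235.8141271547699, 'view': array([[-8.29960992e-01,  5.57712891e-01, -1.10037730e-02,
         4.53854772e+02],
       [-4.15030441e-01, -6.04207334e-01,  6.80208226e-01,
         1.56229678e+02],
       [ 3.72712336e-01,  5.69113195e-01,  7.32936345e-01,
        -1.51026638e+03],
       [ 0.00000000e+00,  0.00000000e+00,  0.00000000e+00,
         1.00000000e+00]])}
top {'fx': 502.4852431796529, 'fy': 502.4852431796529, 'cx': 313.06025475463184, 'cy': 241.41001923911242, 'view': array([[-1.83562741e-02, -9.99825583e-01,  3.44243721e-03,
         3.70629934e+01],
       [ 9.98321181e-01, -1.81392624e-02,  5.50071457e-02,
        -5.79819234e+02],
       [-5.49351083e-02,  4.44638422e-03,  9.98480027e-01,
        -1.09075948e+03],
       [ 0.00000000e+00,  0.00000000e+00,  0.00000000e+00,
         1.00000000e+00]])}
0.1 [-1.89708013e-01  9.81840244e-01  7.42387880e-04 -2.33044971e-04] [-0.57525662  0.08132062  0.941016  ] 87.63259283463688
```

View pics/scene0.png

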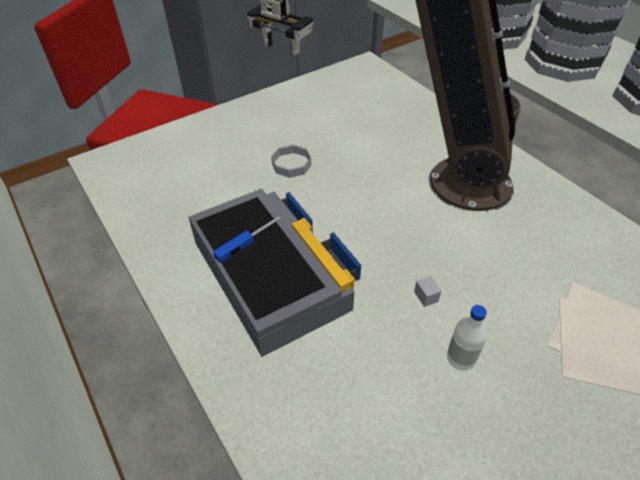

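View pics/top0.png

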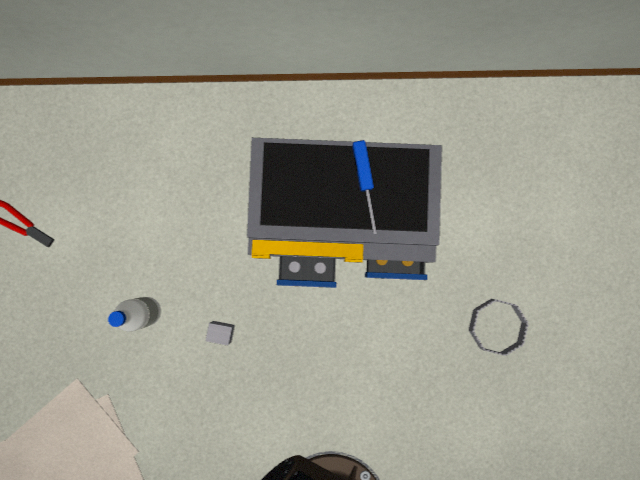

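The top view shows the chest at columns 248–441, rows 138–262. Both drawers are open, with fronts near (307,284) and (396,276), and the bar lies at (252–363, 250). The block is at (220,333), the bottle at (130,317) and the frame at (498,326). I'll enlarge the chest to read its corners.

Run:
```python
import cv2
i=cv2.imread("pics/top0.png")[130:300,190:450]
cv2.imwrite("pics/c1.png",cv2.resize(i,None,fx=3,fy=3,interpolation=cv2.INTER_CUBIC))
```

```text
(no output)
```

View pics/c1.png

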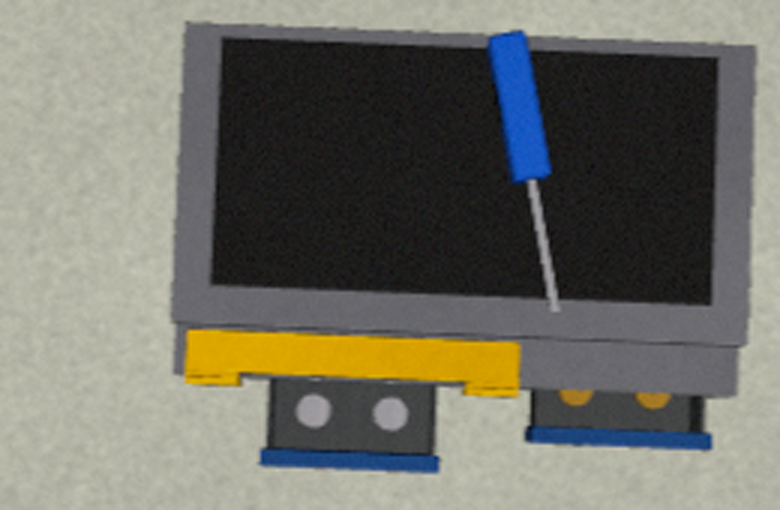

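```bash
cat > h.py <<'E'
import numpy as np
from plant import bot
c=bot.get_calibration("top");V=np.array(c["view"]);R,t=V[:3,:3],V[:3,3]
def proj(P):
    q=(R@np.atleast_2d(P).T).T+t
    return np.c_[c["cx"]+c["fx"]*q[:,0]/-q[:,2],c["cy"]-c["fy"]*q[:,1]/-q[:,2]]
def back(u,v,z):
    d=R.T@[(u-c["cx"])/c["fx"],-(v-c["cy"])/c["fy"],-1];o=-R.T@t
    return o+d*(z-o[2])/d[2]
def cr(u,v):return u/3+190,v/3+130
E
python3 - <<'E'
from h import *
from scipy.optimize import least_squares
O=np.array([[120,196,102],[120,-196,102],[-86,196,102],[-86,-196,102],[-120,-196,74],[-90,192,101],[-90,-34,101]],float)
U=np.array([cr(*p) for p in[(186,22),(755,45),(173,322),(746,346),(736,396),(188,330),(521,343)]])
def W(p,O):
    s,k=np.sin(p[2]),np.cos(p[2]);return np.c_[p[0]+k*O[:,0]-s*O[:,1],p[1]+s*O[:,0]+k*O[:,1],O[:,2]]
r=least_squares(lambda p:(proj(W(p,O))-U).ravel(),[650,0,0]);p=r.x
print(p,r.fun.reshape(-1,2).round(2), -R.T@t)
def own(w):
    k,s=np.cos(p[2]),np.sin(p[2]);d=w[:2]-p[:2];return (k*d[0]+s*d[1],-s*d[0]+k*d[1])
for n,q in dict(Lo1=(261,465),Lo2=(437,472),Ro1=(527,442),Ro2=(711,449)).items():print(n,own(back(*cr(*q),66)))
print(W(p,np.array([[-104,192,88],[-120,71,46],[-120,-119,46.]])))
for n,q,z in[("block",(220,328),45),("frame",(498,326),33),("bottlecap",(117,319),180)]:
  w=back(*q,z);print(n,w,own(w))
np.save("p.npy",p)
E
```

```text
[ 6.60388050e+02 -4.14411225e+01 -5.52726446e-02] [[ 0.32  0.43]
 [ 1.37 -0.12]
 [ 0.23  0.5 ]
 [ 2.08 -0.36]
 [ 1.58 -0.09]
 [-2.82 -0.1 ]
 [-2.7  -0.32]] [ 519.60517062   31.38897153 1120.86817206]
Lo1 (np.float64(-180.4469440128281), np.float64(135.47264633371302))
Lo2 (np.float64(-180.79323857923373), np.float64(12.638925333308645))
Ro1 (np.float64(-157.61672073072552), np.float64(-49.45983142797529))
Ro2 (np.float64(-157.75420200926277), np.float64(-178.0860393005932))
[[ 567.15381772  156.01109443   88.        ]
 [ 544.49366688   36.07979091   46.        ]
 [ 533.99721088 -153.63005177   46.        ]]
block [398.32218084 227.49835375  45.        ] (np.float64(-276.5230849683455), np.float64(254.051067747046))
frame [ 390.02864846 -367.86193015   33.        ] (np.float64(-251.91356758915325), np.float64(-340.8581875090987))
bottlecap [433.70716767 393.87102171 180.        ] (np.float64(-250.38331183507717), np.float64(422.1244868121247))
```

```bash
cat >> h.py <<'E'
from scipy.spatial.transform import Rotation as Ro
try:p=np.load("p.npy")
except Exception:p=np.zeros(3)
k,s=np.cos(p[2]),np.sin(p[2])
def w(x,y,z):return [p[0]+k*x-s*y,p[1]+s*x+k*y,z]
def own(P):
    d=np.array(P[:2])-p[:2];return np.array([k*d[0]+s*d[1],-s*d[0]+k*d[1],P[2]])
yt=np.array([-s,k,0]);Q=Ro.from_matrix(np.c_[np.cross(yt,[0,0,-1]),yt,[0,0,-1]]).as_quat()
def F():
    f=np.array(bot.read_state()["contact_force"]);return np.array([k*f[0]+s*f[1],-s*f[0]+k*f[1],f[2]])
def push(a,b,step,lim,v=40):
    """a,b own points; step along until force rises by lim"""
    a,b=np.array(a,float),np.array(b,float);n=int(np.ceil(np.linalg.norm(b-a)/step));f0=F()
    for i in range(1,n+1):
        bot.line_to(w(*(a+(b-a)*i/n)),v)
        if np.linalg.norm((F()-f0)[:2])>lim:break
    st=bot.read_state();print("t",st["t"],"own",own(st["tcp_pos"]),"dF",F()-f0,"end" if i==n else "stopped")
E
python3 - <<'E'
from h import *
bot.move_gripper(0)
bot.move_ptp(w(-215,-119,150),Q)
bot.line_to(w(-205,-119,45),150)
bot.line_to(w(-145,-119,45),80); print(F(),bot.read_state()["width"])
push((-145,-119,45),(-120,-119,45),2.5,10)
bot.line_to(w(-215,-119,45),150)
print(F(),bot.read_state()["t"])
bot.line_to(w(-215,71,45),200)
bot.line_to(w(-145,71,45),80); print(F())
push((-145,71,45),(-120,71,45),2.5,10)
bot.line_to(w(-180,71,45),150)
bot.line_to(w(-180,71,150),150)
import cv2
cv2.imwrite("pics/t1.png",cv2.resize(bot.camera("top")[130:300,190:450,::-1],None,fx=3,fy=3,interpolation=cv2.INTER_CUBIC))
print(bot.read_state()["t"])
E
```

```text
[ 0.29454976 -0.25960809  0.14481306] 0.4320356325328823
t 7.6417 own [-119.84078196 -118.97323234   44.97323428] dF [0.34521758 0.82197201 0.08805426] end
[0.50635838 0.26399696 0.41634949] 8.425
[-0.39186748  0.15592348  0.50070027]
t 12.55 own [-128.57752964   69.89179605   44.36070304] dF [-12.39602318   0.42668507   7.73167959] stopped
13.9667
```

View pics/t1.png

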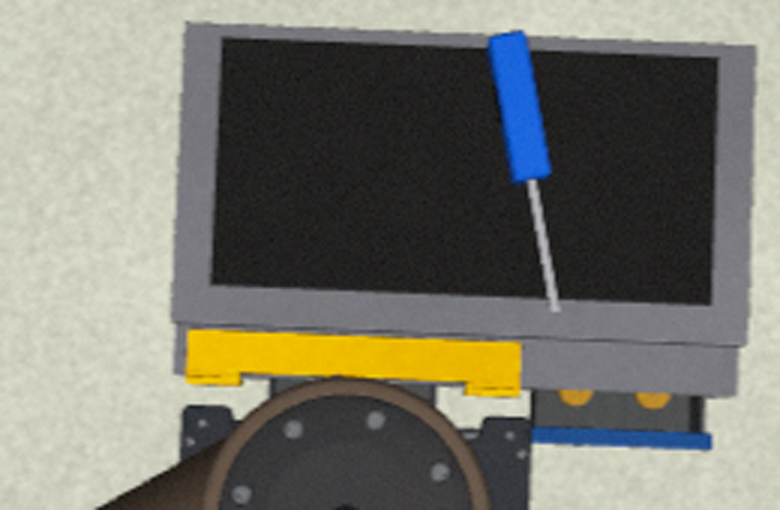

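The right drawer is still open, with its front at crop row ~440. A dark tray is also visible between the bar's lugs on the left, so I need to see what happened before moving again.

Run:
```python
from h import *
import cv2
a=cv2.resize(bot.camera("scene")[170:370,180:440,::-1],None,fx=3,fy=3,interpolation=cv2.INTER_CUBIC)
cv2.imwrite("pics/s1.png",a)
st=bot.read_state();print(st["tcp_pos"],own(st["tcp_pos"]),st["t"],Ro.from_quat(st["eef_rot"]).as_matrix().round(3))
```

```text
[483.93343618  39.1253946  148.78862998] [-180.63599938   70.69533263  148.78862998] 14.0167 [[-0.998  0.055 -0.002]
 [ 0.055  0.998 -0.001]
 [ 0.002 -0.001 -1.   ]]
```

View pics/s1.png

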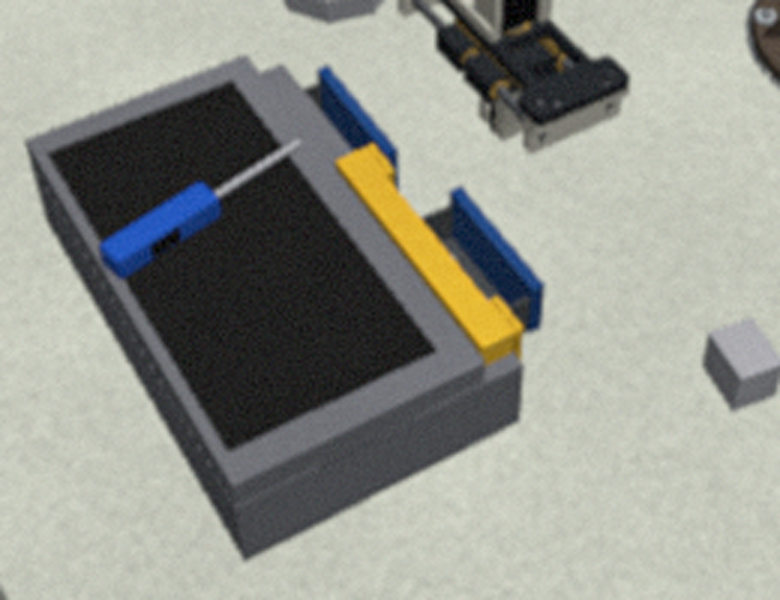

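Run:
```python
from h import *
import h,cv2
P=bot.read_state()["tcp_pos"]
def pr(n,X):
    c=bot.get_calibration(n);V=np.array(c["view"]);q=V[:3,:3]@X+V[:3,3]
    return np.array([c["cx"]+c["fx"]*q[0]/-q[2],c["cy"]-c["fy"]*q[1]/-q[2]])
for dz in(0,66,200,260):
    a=pr("top",P+[0,0,dz]);b=pr("scene",P+[0,0,dz]);print(dz,(a-[190,130])*3,(b-[180,170])*3)
for n,X in dict(Lfront=w(-180,71,66),Rfront=w(-157,-119,66),barL=w(-104,192,101),flc=w(-120,196,74),flb=w(-120,196,0),brt=w(120,-196,102),blb=w(120,196,0)).items():
    print(n,(pr("scene",np.array(X))-[180,170])*3)
s0=bot.camera("scene");cv2.imwrite("pics/s2.png",cv2.resize(s0[0:300,150:450,::-1],None,fx=2,fy=2))
```

```text
0 [352.9537325  473.08961965] [500.23564085 154.97523239]
66 [352.14853219 477.16405402] [503.18423022  92.8950487 ]
200 [350.08915351 487.58481915] [510.00493879 -50.70949848]
260 [348.91511613 493.5256244 ] [ 513.48978838 -124.08021101]
Lfront [496.40585741 226.64370527]
Rfront [357.12093717  99.48986567]
barL [500.80742467 339.83389695]
flc [520.40447781 356.71477396]
flb [516.3684418  413.68717295]
brt [ 20.85582574 133.14972686]
blb [242.63375409 554.16775965]
```

View pics/s2.png

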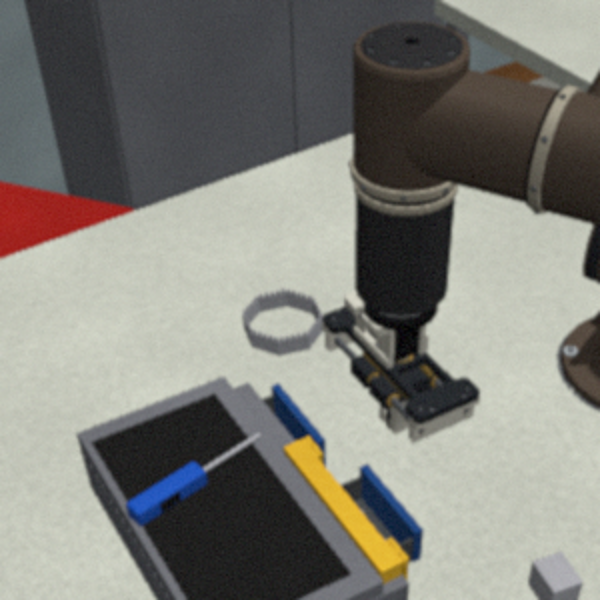

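The calibration agrees with the robot: the TCP projects onto the fingertips. But both drawers are back at, or never left, their original openings. I'll push the left one again and log force and pictures along the way in one mosaic.

Run:
```python
from h import *
import cv2
T=[]
def snap():
    i=bot.camera("scene")[160:360,180:440,::-1].copy();T.append(i)
    st=bot.read_state();print(len(T),round(st["t"],2),own(st["tcp_pos"]).round(1),F().round(1))
bot.line_to(w(-205,71,150),200);bot.line_to(w(-205,71,45),150);snap()
for x in(-190,-175,-150,-132,-129):bot.line_to(w(x,71,45),60);snap()
bot.line_to(w(-134,71,45),30);snap()
bot.line_to(w(-160,71,45),60);snap()
bot.line_to(w(-215,71,45),100);snap()
cv2.imwrite("pics/m1.png",np.vstack([np.hstack(T[i:i+3]) for i in(0,3,6)]))
```

```text
1 15.24 [-204.2   71.4   45.8] [ 0.  -0.5 -0.3]
2 15.69 [-190.    70.9   45. ] [-0.4  0.5 -0.2]
3 16.14 [-175.1   70.9   44.8] [ 0.1 -0.1 -0.3]
4 16.76 [-150.3   70.8   44.7] [-0.4 -0.4 -0.6]
5 17.26 [-132.1   70.9   44.8] [0.1 0.3 0.9]
6 17.56 [-129.1   71.    45. ] [-0.4  0.4 -0.5]
7 17.93 [-134.1   71.1   45.1] [-0.6 -0.2 -0.1]
8 18.56 [-159.7   71.2   45.2] [ 0.5 -0.4  0.6]
9 19.31 [-214.2   71.3   45.2] [-0.2  0.1 -0.2]
```

View pics/m1.png

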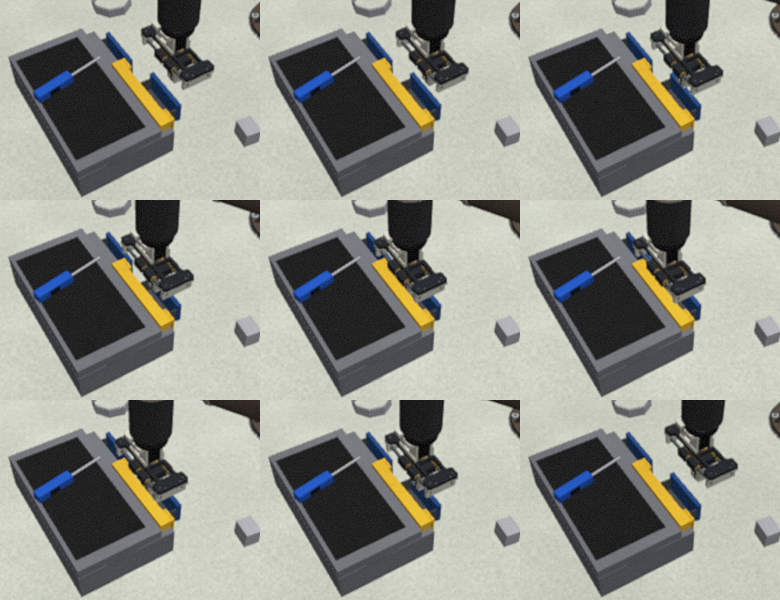

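Panels 4–8 show the closed fingertips passing above the drawer front and over the tray. So the real tips sit higher than the reported TCP. I'll compare the tips with the projected TCP in the start picture (gripper open) and now (gripper closed).

Run:
```python
from h import *
import cv2
def pr(n,X):
    c=bot.get_calibration(n);V=np.array(c["view"]);q=V[:3,:3]@X+V[:3,3]
    return np.array([c["cx"]+c["fx"]*q[0]/-q[2],c["cy"]-c["fy"]*q[1]/-q[2]])
def panel(img,P,Rm,f):
    a=pr("scene",P).round().astype(int);x0,y0=max(a[0]-48,0),max(a[1]-64,0)
    o=cv2.resize(img[y0:y0+98,x0:x0+96],None,fx=4,fy=4,interpolation=cv2.INTER_CUBIC)
    for dz,cc in((0,(0,0,255)),(-30,(0,255,0)),(-66,(255,0,255))):
        for dy in f:
            q=pr("scene",P+Rm@np.array([0,dy,dz]));cv2.drawMarker(o,tuple(int(v) for v in(q-[x0,y0])*4),cc,0,12,1)
    return o
s0=cv2.imread("pics/scene0.png")
a=panel(s0,np.array([251.471,-626.384,192.661]),Ro.from_quat([-.189708,.98184,.00074,-.00023]).as_matrix(),(-54,54))
bot.line_to(w(-215,71,100),150)
st=bot.read_state();rm=Ro.from_quat(st["eef_rot"]).as_matrix()
b=panel(bot.camera("scene")[:,:,::-1].copy(),st["tcp_pos"],rm,(0,))
h=min(a.shape[0],b.shape[0]);cv2.imwrite("pics/f1.png",np.hstack([a[:h],b[:h]]))
```

```text
(no output)
```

View pics/f1.png

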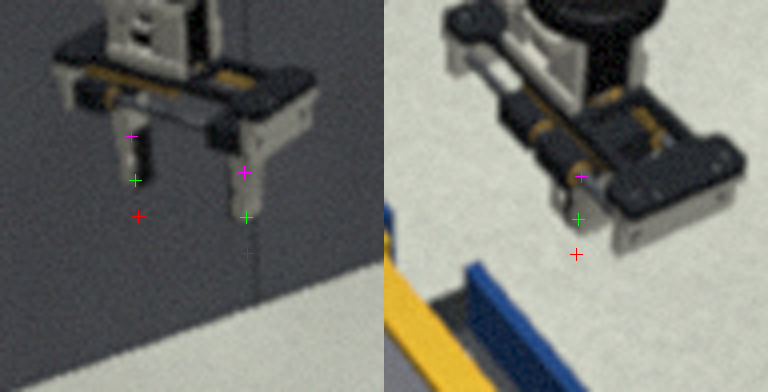

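In both states the tips sit at the green marks, about 29 mm short of the reported TCP. That explains the miss, and the one contact was with the bar's front. I'll command z about 29 mm lower, so z=16 puts the tips at about 45 mm.

Run:
```python
from h import *
import cv2
D=29
bot.line_to(w(-215,71,45-D),150)
bot.line_to(w(-140,71,45-D),100);print(F().round(1))
push((-140,71,45-D),(-122,71,45-D),2,8)
bot.line_to(w(-205,71,45-D),200)
bot.line_to(w(-205,-119,45-D),250)
bot.line_to(w(-140,-119,45-D),100);print(F().round(1))
push((-140,-119,45-D),(-122,-119,45-D),2,8)
bot.line_to(w(-190,-119,45-D),200)
bot.line_to(w(-215,-119,130),250)
a=bot.camera("top")[130:300,190:450,::-1];b=bot.camera("scene")[160:360,180:440,::-1]
cv2.imwrite("pics/t2.png",cv2.resize(np.vstack([a,b])[:, :],None,fx=1.6,fy=1.6,interpolation=cv2.INTER_CUBIC))
print(bot.read_state()["t"])
```

```text
[-0.6 -0.4 -0.4]
t 22.9833 own [-130.52567276   70.57340235   15.50537963] dF [-11.34164576   3.2473175    7.20154646] stopped
[-0.5 -0.2 -0.7]
t 26.725 own [-131.25443976 -119.16284417   15.46831649] dF [-10.36386735   1.4615095    8.16924113] stopped
27.9
```

View pics/t2.png

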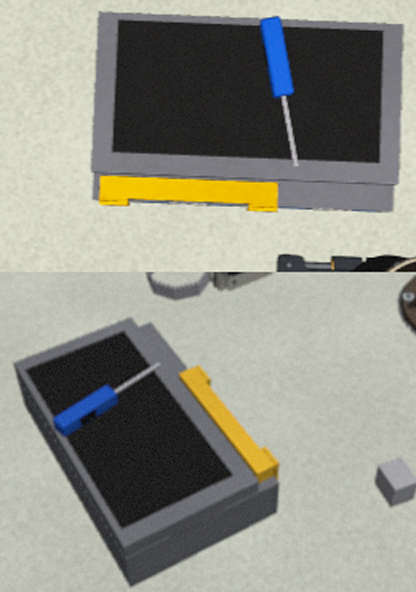

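Both drawers are shut: no blue shows in either view, and the stops came where a flush front should be. Next is the bar.

Run:
```python
from h import *
import cv2
D=29
bot.line_to(w(-190,120,130),300)
bot.line_to(w(-104,240,120),200)
bot.line_to(w(-104,240,86-D),150)
bot.line_to(w(-104,170,86-D),70);print(F().round(1),bot.read_state()["t"])
push((-104,170,86-D),(-104,140,86-D),2,9)
bot.line_to(w(-104,200,86-D),150)
bot.line_to(w(-150,260,150),200)
a=bot.camera("top")[130:300,190:450,::-1];b=bot.camera("scene")[160:360,180:440,::-1]
cv2.imwrite("pics/t3.png",cv2.resize(np.vstack([a,b])[:, :],None,fx=1.6,fy=1.6,interpolation=cv2.INTER_CUBIC))
print(bot.read_state()["t"])
```

```text
[ 0.7 -0.2 -0.3] 31.4583
t 33.2083 own [-103.94022056  157.92116959   57.05974616] dF [-3.39355617 10.1600613   0.44895453] stopped
34.5
```

View pics/t3.png

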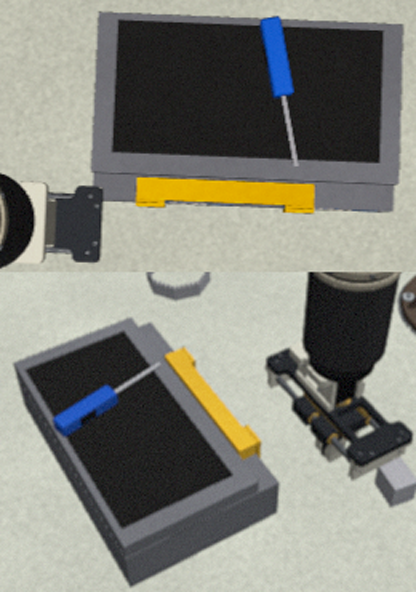

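The bar moved about 47 mm from a start that was already about 8 mm along. It stopped hard with the TCP at own y 158, and the expected locked contact is 137+21. The drawers are still shut and nothing else has moved, so I'm handing in.

Run:
```python
from h import *
bot.pause(0.3);print(F().round(1));print(bot.close_job())
```

```text
[0.  0.6 0.1]
the job is handed in; nothing more can be done
None
```

I shut both drawers fully, then slid the locking bar to its hard stop, and handed the job in at about 35 s of the 48 s; the judge's verdict wasn't shown. My first drawer pushes passed over the drawers and bumped the bar's front at about 12 N, because the real fingertips sit about 29 mm short of the reported TCP.

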